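Fit a fresh filter in the fume extractor and start it

ROBOT

A 6-joint arm with a two-finger parallel gripper is mounted at the origin on the work surface. World frame = base frame: x ahead of the robot, y to its left, z up, the work surface at z = 0. Lengths are in m, angles in rad, forces in N, time in s.
With the tool pointing down it reaches from about 0.275 to 0.75 m from the base axis. Payload 10.2 kg.
Tool frame: the origin (TCP) lies between the finger pads; the fingertips stand 25 mm ahead of it and the grasp point (between the pads) lies 6 mm ahead of it; z points along the fingers, y is the line along which they close (so a half turn about z gives the same grasp; the last joint's range is limited). The gripper opens to 88 mm and grips with 3 to 60 N. Pads are 18 mm wide; open, the fingers measure 123 mm over their backs; the gripper's body (75 mm by 187 mm) begins 45 mm behind the grasp point.
Start: joints at [-1.354, 0.313, 1.498, -0, 1.331, -0.223], TCP at [0.224, -0.475, 0.264] pointing down, gripper open.
Joint ranges: [-2.94, 2.94], [-0.97, 2.17], [0.19, 2.56], [-1.23, 4.37], [0.02, 3.11], [-2.88, 2.88]. Speed limits (rad/s): [2.39, 2.39, 3.01, 3.14, 3.14, 3.14].

INTERFACE

Orientations are given as a unit quaternion [x, y, z, w].
In Python, from rig import bot, get_state, optics, ticket gives the robot as it stands. The module is installed in compiled form; this text tells all that it offers. Calls block until the motion is done:
- bot.move_pose(position, orientation): joint-space move of the TCP to a pose.
- bot.move_straight(position, rotation=None, velocity=0.15): straight line of the TCP; rotation=None keeps the orientation; velocity is the mean speed in m/s.
- bot.goto_joints(angles): joint-space move.
- bot.ungrasp() and bot.grab(): open the fingers fully, or close them until they stop; the grip force is fixed at half the most.
- bot.sleep(seconds).
- bot.solve_ik(position, orientation): joint angles nearest the present ones, or None.
- get_state(): the state.
- optics.grab_frame(name): name is "scene" or "top" or "wrist"; returns the picture (420x560x3 uint8, red, green, blue); there is no depth.
- optics.get_calibration(name): a dict with "fx", "fy", "cx", "cy" (pixels), "world_from_camera" (4x4, takes a point from camera to world coordinates); the wrist camera has in their place "mount" (4x4, takes a point from camera to tool coordinates, whose origin is the TCP and whose axes are the flange's). Camera axes: x right, y up, looking along -z (the intrinsics and any distortion apply to the point x, -y, -z); pixel columns grow to the right and rows downward; lengths in m; the calibration is good to about 2 mm. The wrist camera is an equidistant fisheye: a pixel r from the principal point sees the ray r / f radians off the axis. A picture is of the moment at which its call begins: read the wrist's pose just before it. get_calibration takes no time and is no camera call.
A pose or a line that the arm cannot do raises bot.MotionError and nothing moves.
- ticket.sign_off(): hands the job in; it is judged then, once.
Trained networks look in the newest picture that a camera, given by its name, has taken for a name from the list of things; names that differ only in an ending like _2 or _b are one class to them, and where a whole thing is asked for, a point or a joint stands for the part that bears it (a point fixed in the world has none). Each returns a list of dicts, best first, with "confidence" (0 to 1); they miss things now and then, are a little off and sometimes report something else, mostly with a low value. They report only what shows in the picture. A call takes as long as a camera call. They do not tell look-alikes from the thing itself.
- optics.search_frame(label, camera): "extent" ([centre column, centre row, width, height] in pixels, round what is visible of it).
The state is a dict: "t": time; "qpos": joint angles; "dq": joint speeds; "joint_efforts": joint torques, N m; "eef_pos": TCP position; "eef_rot": TCP orientation; "wrist_force": force on the tool from outside, world axes, zero at the start; "wrist_torque": the same for the moment, N m; "width": opening from 0.0 (shut) to 1.0 (fully open); "grip_force": force on a finger pad.
Only numpy, scipy, OpenCV 4.12 (cv2) and the standard library are available. Lean on these libraries where they do the work, as an engineer would, in place of code of your own. Each camera call takes 0.05 s, during which the arm holds its last target. There are 200 camera calls.

TASK

Put the fresh white filter with the blue grip bar into the fume extractor: lower its two lugs through the slots of the collar, press it down against the spring and twist it clockwise until it locks, then let go. After that press the green start button fully down and let it come up again. Leave the used grey filter and the opened phone where they lie.

Things in the scene. Friction and masses are not known exactly. Their poses are not given: they have to be found in the camera images.
- fresh_mid (a point): Fresh filter, loose, 0.2-0.3 kg, on the blue mat: white round body 90 mm across, 75 high (foot tapered to 82 across). On its flat top a blue grip bar 70 long (along x), 14 thick (y), 30 high. This point: on the axis half-way up, 52.5 mm above the underside, 52.5 below the bar's top, 22.5 below the flat top. A half turn leaves it the same.
- fresh_lug (a point): Tip of one of the fresh filter's two blue lugs, which stick out of the body at opposite sides in line with the bar (+x and -x): 114 mm over both tips, each 14 mm wide, underside 22 mm and upper face 30 mm above the filter's underside. The point is 57 mm from the axis, 26 mm above the underside.
- spent_mid (a point): Used filter of the same shape, grey with a black bar and brown pleats, loose on the mat: leave it alone. The point is on its axis, half-way up.
- phone_mid (a point): Opened phone lying on the mat, 147 x 72 x 8 mm, loose: leave it alone. The point is its centre.
- collar (a point): Centre of the level top face of the grey bayonet collar, 112 mm above the table, 2 mm proud of the fume extractor (fixed white box 250 x 200 mm). x axis: from the control strip (at the -x end) straight to the back; z up. Bore 96 mm across. Locked: bar along this x axis (red dots), filter's middle point 15.5 mm above this point, lugs held up by the spring in 3 mm deep pockets under the collar.
- slot (a point): One of the collar's two lug slots (at its mid length, on the top face, 54.5 mm from the axis); the other is opposite. 24 mm wide, reaching 61 mm from the axis; black dots mark them. The line through them is 45 degrees anticlockwise (seen from above, x towards y) from the collar's x axis: the filter goes in with its bar along it. From there it turns only clockwise, 45 degrees to a stop.
- seat (a joint): Sprung gasket seat under the filter, m pressed down: 0 free, 0.015 bottomed; 2 N plus 600 N/m. Filter's middle above the collar's face: lugs on the face, not in the slots, 30 mm; in the slots, resting on the seat, about 23 mm; it can turn only while pressed to 12 mm or lower (seat over 0.0115, some 7 N of push); bottom 8.5 mm; turned and let go it rises to 15.5 mm (seat 0.008).
- start_top (a point): Centre of the top of the green round start button, 26 mm across, on the control strip end of the extractor's top; pressed straight down.
- start (a joint): Travel of the start button in m: 0 up, 0.006 fully down; springs back, 5 N when fully down.
Things that resemble listed ones, but are neither listed nor needed, are in the scene too. Leave any orange, pink or purple look-alike of the part that bears fresh_mid alone.

How it is judged:
On the way, in this order (a step that is already met when the one before it is completed fails the run):
1. the fresh filter is locked in the collar (horizontal distance between fresh_mid and collar below 0.006 m and z of fresh_mid in the frame of collar between 0.0125 and 0.0175 m and angle between the x axis of fresh_mid and the x axis of collar, either way round below 0.14 rad), for 0.2 s.
2. after that the start button is pressed fully down (value of joint start above 0.0045 m), for 0.05 s.
At the end, for the whole second after the job is handed in: Fresh filter in the collar: centred within 6 mm, upright within 3.5 deg, bar within 8 deg of the collar's x axis, its middle 12.5 to 17.5 mm above the collar's face. The start button, pressed at least 4.5 mm after locking, is up again (under 2 mm) (all of step 1 and angle between fresh_mid's own z axis and vertical below 0.06 rad and value of joint start below 0.002 m); the robot touches nothing.
It fails at once if the used filter is moved more than 30 mm (distance of spent_mid from where it was at the start of the episode above 0.03 m).
It fails at once if the opened phone is moved more than 30 mm (distance of phone_mid from where it was at the start of the episode above 0.03 m).
It also fails if it takes over 58 s, if anything falls off the work surface, if the arm or the gripper's body presses on something with over 40 N, if the wrist force passes 120 N, or if a joint passes its speed limit or range.

## Working session

There is one attempt and no reset: what is moved stays moved. The work goes in short steps, each a Python script; the robot and the scene stay as the last script left them, time stands still between calls to the robot, and variables do not carry over. Pictures are saved under pics/ and viewed, at most 10 in all, crops included, and the job is handed in when it is done.

```bash
mkdir -p pics; python3 - <<'E'
from rig import bot,get_state,optics
import cv2,numpy as np
np.set_printoptions(precision=4,suppress=True)
ims=[]
for c in ("scene","top"):
    im=optics.grab_frame(c);cv2.imwrite(f"pics/{c}0.png",im[:,:,::-1]);
    k=optics.get_calibration(c);print(c,k)
    for l in("fresh_mid","spent_mid","phone_mid","collar","slot","start_top","fresh_lug"):
        print(l,[(np.round(d["extent"]),round(d["confidence"],2)) for d in optics.search_frame(l,c)])
print(optics.get_calibration("wrist"))
s=get_state();print(s["t"],s["eef_rot"],s["width"])
E
```

```text
scene {'fx': 517.5426396741345, 'fy': 517.5426396741345, 'cx': 279.1190851739022, 'cy': 209.46868962285362, 'world_from_camera': array([[ 0.7048, -0.4139,  0.5762,  1.4502],
       [ 0.7093,  0.3935, -0.5849, -1.2535],
       [ 0.0153,  0.8209,  0.5709,  1.1003],
       [ 0.    ,  0.    ,  0.    ,  1.    ]])}
fresh_mid [(array([141., 289.,  34.,  46.]), 0.79), (array([322., 178.,  27.,  31.]), 0.74), (array([227., 211.,  33.,  32.]), 0.68), (array([264., 241.,  24.,  39.]), 0.66)]
spent_mid [(array([311., 212.,  26.,  36.]), 0.86)]
phone_mid [(array([331., 241.,  43.,  25.]), 0.67)]
collar [(array([390., 193.,  89.,  62.]), 0.93)]
slot [(array([388., 191.,  93.,  68.]), 0.89)]
start_top []
fresh_lug [(array([320., 179.,  28.,  29.]), 0.85), (array([224., 210.,  29.,  31.]), 0.82), (array([138., 288.,  33.,  48.]), 0.78), (array([266., 244.,  30.,  34.]), 0.64)]
top {'fx': 406.3334042875247, 'fy': 406.3334042875247, 'cx': 271.9348522382021, 'cy': 206.77380709418026, 'world_from_camera': array([[-0.0039,  0.9807, -0.1957,  0.1759],
       [-1.    , -0.0036,  0.0022, -0.2072],
       [ 
[... 376 characters left out ...]
177.,  40.,  17.]), 0.88)]
collar [(array([158., 177.,  77.,  82.]), 0.92)]
slot [(array([160., 177.,  71.,  82.]), 0.97)]
start_top [(array([166., 204.,   6.,   6.]), 0.5)]
fresh_lug [(array([308., 202.,  26.,  30.]), 0.72), (array([183., 237.,  13.,  22.]), 0.71), (array([304., 257.,  22.,  12.]), 0.61), (array([421., 227.,  35.,  25.]), 0.56)]
{'fx': 325.19226210127806, 'fy': 325.19226210127806, 'cx': 279.4161693574466, 'cy': 211.44216177026496, 'mount': array([[ 0.0004,  0.9641,  0.2657,  0.0684],
       [ 1.    , -0.0004,  0.0002, -0.0008],
       [ 0.0003,  0.2657, -0.9641, -0.1207],
       [ 0.    ,  0.    ,  0.    ,  1.    ]])}
0.8 [ 0.9759  0.2181 -0.     -0.    ] 1.0021510213522915
```

View pics/top0.png

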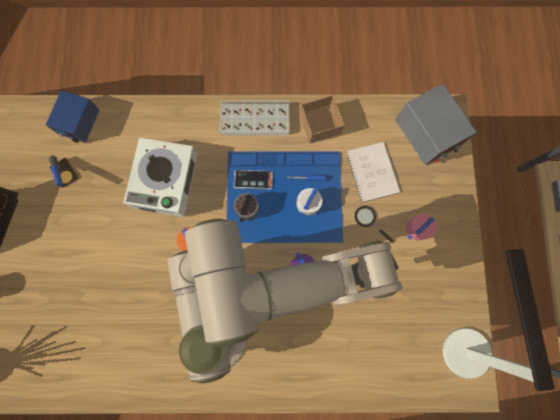

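View pics/scene0.png

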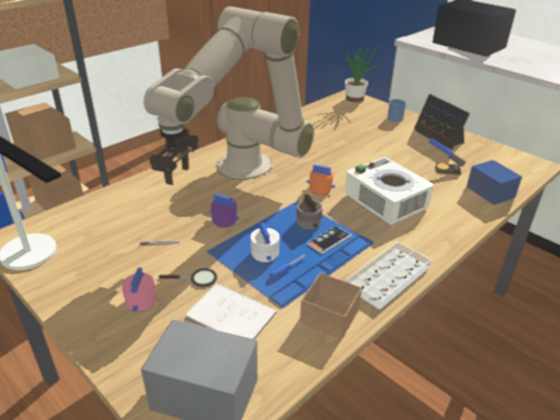

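The candidates for fresh_mid in the top view are white/blue (310,202), pink (421,227), purple (304,260) and orange (182,237). Only the first is white and on the blue mat, and in the scene view it is at (264,243). The used filter is at (245,207) and the phone at (253,178). The collar is at (159,170) with the green button at (166,203). Next I look at both from near.

```bash
cat > h.py <<'E'
from rig import bot,get_state,optics,ticket
import cv2,numpy as np
from scipy.spatial.transform import Rotation as R
np.set_printoptions(precision=4,suppress=True)
def q(a): return np.array([np.cos(a/2),np.sin(a/2),0,0])
def toolT(s=None):
    s=s or get_state();T=np.eye(4);T[:3,:3]=R.from_quat(s["eef_rot"]).as_matrix();T[:3,3]=s["eef_pos"];return T
def ray(cam,u,v,T=None):
    k=optics.get_calibration(cam);x=(u-k["cx"])/k["fx"];y=(v-k["cy"])/k["fy"]
    if cam=="wrist":
        r=np.hypot(x,y);f=np.sin(r)/r if r>1e-9 else 1;d=np.array([x*f,-y*f,-np.cos(r)]);W=T@k["mount"]
    else: d=np.array([x,-y,-1]);W=k["world_from_camera"]
    return W[:3,3],W[:3,:3]@d
def onz(cam,u,v,z,T=None):
    o,d=ray(cam,u,v,T);return o+d*(z-o[2])/d[2]
def proj(p,T):
    k=optics.get_calibration("wrist");c=np.linalg.inv(T@k["mount"])@np.append(p,1)
    d=np.array([c[0],-c[1],-c[2]]);th=np.arctan2(np.hypot(d[0],d[1]),d[2]);e=d[:2]/np.hypot(d[0],d[1])
    return k["cx"]+k["fx"]*th*e[0],k["cy"]+k["fy"]*th*e[1]
def snap(name):
    T=toolT();im=optics.grab_frame("wrist");cv2.imwrite(f"pics/{name}.png",im[:,:,::-1]);np.save(f"pics/{name}.npy",T);return im,T
def find(l,cam="wrist"): return [(np.round(d["extent"],1),round(d["confidence"],2)) for d in optics.search_frame(l,cam)]
E
python3 - <<'E'
from h import *
for n,u,v,z in(("fresh",310,202,.08),("collar",159,170,.112),("btn",166,203,.115)): print(n,onz("top",u,v,z))
f=onz("top",310,202,.08);c=onz("top",159,170,.112)
# camera sits 68mm along tool x
bot.move_pose([f[0]-.04,f[1],.27],q(0.0)); snap("f1"); print(find("fresh_mid"),find("spent_mid"))
s=get_state();print(s["t"],s["qpos"])
bot.move_pose([c[0]-.06,c[1],.30],q(0.0)); snap("c1"); print(find("collar"),find("slot"),find("start_top"))
s=get_state();print(s["t"],s["qpos"])
a=cv2.imread("pics/f1.png");b=cv2.imread("pics/c1.png")
cv2.imwrite("pics/fc.png",cv2.resize(np.vstack([a,b]),None,fx=.7,fy=.7))
E
```

```text
fresh [ 0.482  -0.3492  0.08  ]
collar [0.5955 0.1975 0.112 ]
btn [0.4728 0.1657 0.115 ]
[(array([253.9, 326.9,  73. ,  79.5]), 0.96), (array([ 16.7, 239.3,  33.4,  42.8]), 0.94), (array([538.4, 222.4,  43.2,  74.7]), 0.82), (array([275.3, 138.3,  94.4,  92. ]), 0.75), (array([115.2,  69.2,  98.7,  69.9]), 0.36)] [(array([ 82.4, 163. ,  81.4,  90. ]), 0.9)]
1.9417 [-0.8787  0.3934  1.3685 -0.0001  1.3797  0.6935]
[(array([277.4, 142.6, 232.1, 268.9]), 0.9)] [(array([279.9, 146. , 236.6, 267.4]), 0.81)] [(array([311.7, 257.7,  21. ,  24.2]), 0.61), (array([276.2, 145.5, 233. , 264.7]), 0.53)]
4.1417 [ 0.1472  0.3936  1.2908 -0.      1.4572  1.7188]
```

View pics/f1.png

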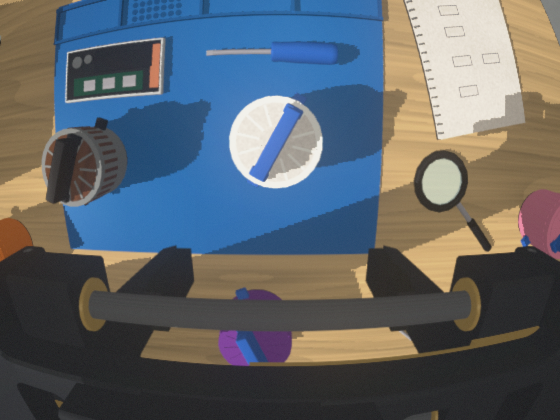

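View pics/c1.png

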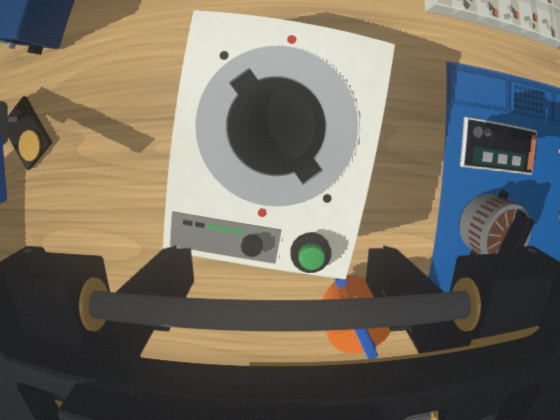

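The near view confirms the white body with the blue bar at (276,141), with the bar from (293,107) to (260,177). For the collar, the red dots are at (292,40) and (262,212), the black dots at (224,55) and (327,198), and the green button is at (311,258). I repeat both views with the tool half-turned, so the mount error averages out, and measure.

```bash
cat > m.py <<'E'
from h import *
def pts(mask,z,T):
    v,u=np.nonzero(mask);return np.array([onz("wrist",a,b,z,T)[:2] for a,b in zip(u,v)])
def biggest(mask,near):
    n,l,st,c=cv2.connectedComponentsWithStats(mask.astype(np.uint8))
    i=1+min((i for i in range(n-1) if st[i+1,4]>=8),key=lambda i:np.hypot(*(c[i+1]-near)));return l==i,c[i],st[i,4]
def fresh(name,p):
    im=cv2.imread(f"pics/{name}.png");T=np.load(f"pics/{name}.npy");h=cv2.cvtColor(im,cv2.COLOR_BGR2HSV)
    c=np.array(proj([*p,.09],T));yy,xx=np.mgrid[:420,:560];win=np.hypot(xx-c[0],yy-c[1])<75
    w=(h[...,1]<90)&(h[...,2]>110)&win
    cn=max(cv2.findContours(w.astype(np.uint8),cv2.RETR_EXTERNAL,cv2.CHAIN_APPROX_NONE)[0],key=cv2.contourArea)
    P=np.array([onz("wrist",*x,.0765,T)[:2] for x in cv2.convexHull(cn)[:,0].astype(float)])
    (cx,cy),r=cv2.minEnclosingCircle((P*1e4).astype(np.float32))
    m=np.zeros_like(w,np.uint8);cv2.drawContours(m,[cv2.convexHull(cn)],-1,1,-1)
    b,_,a=biggest((h[...,0]>100)&(h[...,0]<130)&(h[...,1]>130)&(m>0),c)
    B=pts(b,.1065,T);e=np.linalg.svd(B-B.mean(0),full_matrices=False)[2][0];e*=np.sign(e[0])
    (bc,sz,_)=cv2.minAreaRect((B*1e4).astype(np.float32))
    print(name,"disc",cx/1e4,cy/1e4,"r",r/1e4,"bar mean",B.mean(0),"rect",np.array(bc)/1e4,np.array(sz)/1e4,"ang",np.arctan2(e[1],e[0]))
def collar(name,red=None,blk=None,p=(.5955,.1975)):
    im=cv2.imread(f"pics/{name}.png");T=np.load(f"pics/{name}.npy");h=cv2.cvtColor(im,cv2.COLOR_BGR2HSV)
    rm=((h[...,0]<8)|(h[...,0]>172))&(h[...,1]>140)&(h[...,2]>100);bm=h[...,2]<75;gm=(h[...,0]>50)&(h[...,0]<80)&(h[...,1]>130)&(h[...,2]>60)
    W=[]
    for k in range(4):
        a=-.173+(0,np.pi,np.pi/4,np.pi*5/4)[k];q0=p+.092*np.array([np.cos(a),np.sin(a)])
        u=proj([*q0,.11],T) if red is None else (*red,*blk)[k]
        _,c,A=biggest(rm if k<2 else bm,np.array(u));W.append(onz("wrist",*c,.110,T)[:2]);print(k,c,A,end=" ")
    W=np.array(W);d=W[0]-W[1];d2=W[2]-W[3]
    b=proj([*(p+np.array([-.125,-.03])),.115],T);n,l,st,cc=cv2.connectedComponentsWithStats(gm.astype(np.uint8));i=1+np.argmax(st[1:,4])
    print("\n",name,"red mid",W[:2].mean(0),"blk mid",W[2:].mean(0),"ang",np.arctan2(d[1],d[0]),np.arctan2(d2[1],d2[0])-np.pi/4,"len",np.hypot(*d),np.hypot(*d2),"btn",cc[i],st[i,4],onz("wrist",*cc[i],.118,T)[:2])
E
python3 - <<'E'
from m import *
bot.move_pose([.5955+.06,.1975,.30],q(np.pi)); snap("c2");print(find("start_top"))
bot.move_pose([.482+.04,-.349,.27],q(np.pi)); snap("f2");print(find("fresh_mid"),get_state()["t"])
collar("c1",[(292,40),(262,212)],[(224,55),(327,198)])
fresh("f1",(.482,-.349));fresh("f2",(.482,-.349))
try: collar("c2")
except Exception as e: print(e)
E
```

```text
[(array([244.6,  11.8,  25.4,  22.8]), 0.63)]
[(array([ 15.4, 105.4,  30.9,  62.4]), 0.86), (array([550.7,  77.5,  18.6,  63.9]), 0.67), (array([280.9, 158.9,  91.2,  96.2]), 0.65)] 9.0417
0 [291.3409  38.9318] 44 1 [261.85 212.2 ] 40 2 [275.9098 125.6534] 7968 3 [326.6786 198.1786] 28 
 c1 red mid [0.6026 0.1988] blk mid [0.5674 0.1741] ang -0.16832809312581437 -0.1692001434458561 len 0.17201209564090025 0.08634454097775685 btn [509.5 156.5] 2 [ 0.5842 -0.0615]
f1 disc 0.49227333984375 -0.3469816650390625 r 0.04588206481933594 bar mean [ 0.4941 -0.3473] rect [ 0.4938 -0.347 ] [0.0147 0.0704] ang -0.49959516958189365
f2 disc 0.4919734375 -0.3451866455078125 r 0.04591087341308594 bar mean [ 0.4902 -0.3442] rect [ 0.4899 -0.3453] [0.015  0.0717] ang -0.5022936725640712
0 [267.0789 225.0526] 38 1 [297.      52.2439] 41 2 [331.5 211. ] 30 3 [229.3103  68.1034] 29 attempt to get argmax of an empty sequence
```

View pics/c2.png

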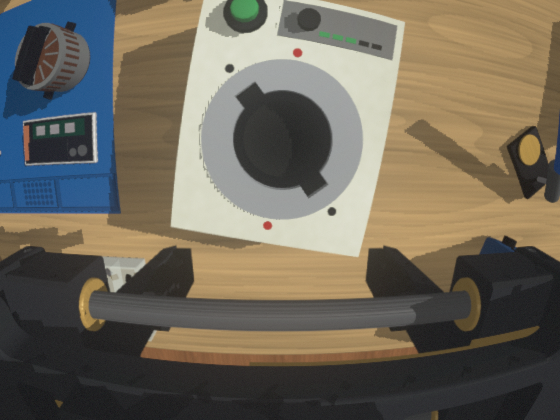

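The half-turned view shows red dots at (267,225) and (297,52), black dots at (332,211) and (229,68), and the green button at (244,8). I compute the collar from these, then grasp and lift the filter.

```bash
python3 - <<'E'
from h import *
D={"c1":[(291.3,38.9),(261.9,212.2),(224,55),(326.7,198.2),(311.5,257)],"c2":[(267.1,225),(297,52.2),(331.5,211),(229.3,68.1),(244.5,8.5)]}
for n,p in D.items():
    T=np.load(f"pics/{n}.npy");W=np.array([onz("wrist",*x,.110 if i<4 else .118,T)[:2] for i,x in enumerate(p)])
    d=W[0]-W[1];e=W[2]-W[3];print(n,W[:2].mean(0),W[2:4].mean(0),np.arctan2(d[1],d[0]),np.arctan2(e[1],e[0])-np.pi/4,"btn",W[4])
a=-.501;f=[.4920,-.3461]
bot.move_pose([*f,.20],q(a));bot.move_straight([*f,.106],velocity=.12)
bot.grab();s=get_state();print(s["width"],s["grip_force"],s["eef_pos"],s["wrist_force"])
bot.move_straight([*f,.30],velocity=.2);s=get_state();print(s["t"],s["width"],s["grip_force"],s["wrist_force"])
snap("g1")
E
```

```text
c1 [0.6026 0.1988] [0.6023 0.1987] -0.16779121671674535 -0.17084210983343706 btn [0.4729 0.1633]
c2 [0.602  0.2005] [0.6022 0.2007] -0.16881118525827962 -0.16831781144289337 btn [0.4741 0.1658]
0.15517330996328915 29.997441731393337 [ 0.492  -0.346   0.1059] [0.7418 0.459  0.1087]
15.225 0.1579274482357536 29.997230088338256 [-0.6007  0.6069 -3.2306]
```

View pics/g1.png

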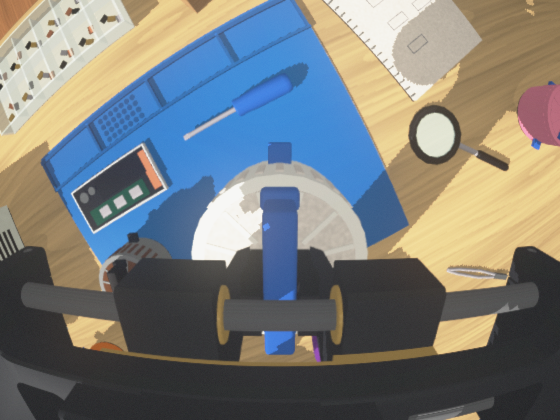

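The filter is held with its bar along the tool axis. The collar is at (0.6023, 0.1997) with its axis at -0.169 rad. Now I insert it in force-checked steps.

```bash
python3 - <<'E'
from h import *
c=[.6023,.1997];a=-.169+np.pi/4
bot.move_pose([*c,.27],q(a));bot.move_straight([*c,.215],velocity=.15);bot.sleep(.2)
f0=get_state()["wrist_force"];print(get_state()["t"],f0)
for z in(.203,.198,.194,.190,.187,.184,.181,.178,.176):
    bot.move_straight([*c,z],velocity=.04);s=get_state();f=s["wrist_force"]-f0
    print(z,s["eef_pos"],f,s["wrist_torque"],round(s["width"],3))
    if f[2]>9 or np.hypot(*f[:2])>12: break
print(get_state()["t"]);snap("i1")
E
```

```text
18.0 [-0.4114  0.0121 -1.3656]
0.203 [0.6022 0.1997 0.2027] [ 0.7625 -0.2232 -1.3529] [ 0.0252 -0.0227  0.0138] 0.156
0.198 [0.6022 0.1997 0.1977] [-1.056   0.678  -1.1197] [0.0052 0.0201 0.0006] 0.16
0.194 [0.6022 0.1997 0.1937] [ 0.6401 -0.1353 -0.6272] [-0.001   0.0002  0.0089] 0.154
0.19 [0.6022 0.1997 0.1897] [ 1.0204 -0.4546 -0.7726] [-0.0329  0.0124  0.0169] 0.156
0.187 [0.6022 0.1997 0.1868] [ 0.57    0.5821 -0.325 ] [-0.037  -0.007   0.0291] 0.156
0.184 [0.6025 0.1997 0.1843] [0.9093 1.1164 1.8078] [ 0.0644 -0.0872  0.0366] 0.156
0.181 [0.6025 0.1998 0.1813] [ 0.4059 -0.5848  4.3995] [ 0.082  -0.1047 -0.0274] 0.158
0.178 [0.6025 0.1998 0.1782] [1.2904 1.2019 5.3967] [ 0.0362 -0.1225  0.0648] 0.158
0.176 [0.6025 0.1997 0.1764] [1.059  0.5381 6.7719] [ 0.0211 -0.0693 -0.0072] 0.155
20.475
```

View pics/i1.png

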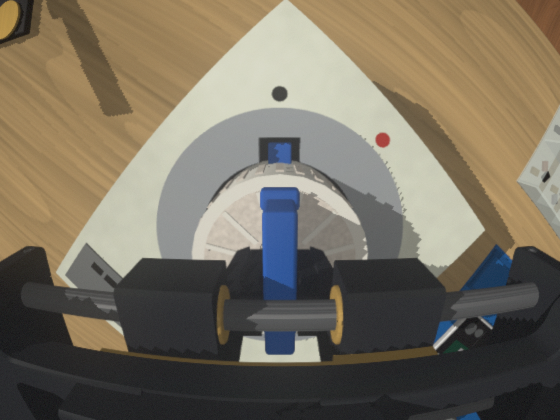

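The lug sits in the slot at (280,152), lined up with the black dot at (280,93), and the spring force is rising as expected. Now I press down and twist.

```bash
python3 - <<'E'
from h import *
c=[.6023,.1997]
bot.move_straight([*c,.1728],velocity=.03);s=get_state();print(s["eef_pos"],s["wrist_force"])
for a in np.linspace(.616,-.169,6)[1:]:
    bot.move_pose([*c,.1728],q(a));s=get_state();x=2*np.arctan2(s["eef_rot"][1],s["eef_rot"][0])
    print(round(a,3),round(x,3),s["eef_pos"],s["wrist_force"],s["wrist_torque"],round(s["width"],3))
    if abs(s["wrist_torque"][2])>2.5: break
print(get_state()["t"]);snap("t1")
E
```

```text
[0.6026 0.1997 0.1735] [-0.197   0.285   7.2324]
0.459 0.458 [0.6025 0.1997 0.1736] [0.193  0.5093 7.9557] [ 0.0248  0.0948 -0.1262] 0.154
0.302 0.301 [0.6026 0.1996 0.1736] [0.7105 0.289  6.9672] [ 0.0376  0.0265 -0.1088] 0.158
0.145 0.144 [0.6026 0.1997 0.1736] [-0.0702  0.518   8.1007] [-0.0429  0.0187 -0.0963] 0.155
-0.012 -0.013 [0.6025 0.1996 0.1736] [ 0.0837 -0.5295  7.7645] [ 0.0627  0.0623 -0.1053] 0.158
-0.169 -0.17 [0.6026 0.1996 0.1736] [-0.6019 -0.4206  6.475 ] [ 0.0377  0.0566 -0.156 ] 0.154
22.1583
```

View pics/t1.png

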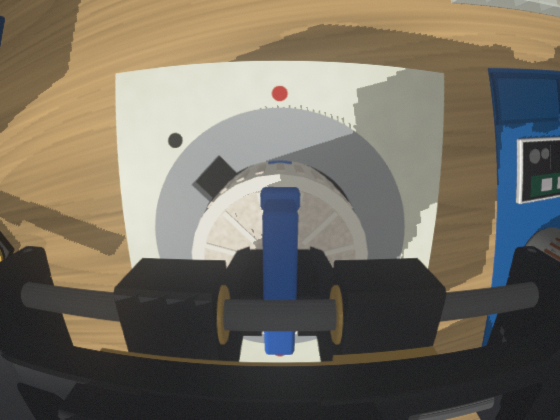

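The bar now points at the red dot (280,93), and the lug is under the collar. I ease up, release and check.

```bash
python3 - <<'E'
from h import *
c=[.6023,.1997]
for z in (.1755,.1772):
    bot.move_straight([*c,z],velocity=.03);s=get_state();print(s["eef_pos"],s["wrist_force"])
bot.ungrasp();bot.sleep(.2);s=get_state();print(s["t"],s["width"],s["wrist_force"])
bot.move_straight([*c,.26],velocity=.15)
u=np.array([np.cos(-.169),np.sin(-.169)])
p=np.array(c)-.06*u
bot.move_pose([*p,.34],q(-.169));snap("l1");print(get_state()["t"])
E
```

```text
[0.6025 0.1997 0.1761] [0.4237 0.5234 5.2731]
[0.6025 0.1996 0.1776] [0.081  0.5614 4.5475]
24.0667 0.9998019206178383 [ 0.0324 -0.1741 -0.9705]
25.3
```

View pics/l1.png

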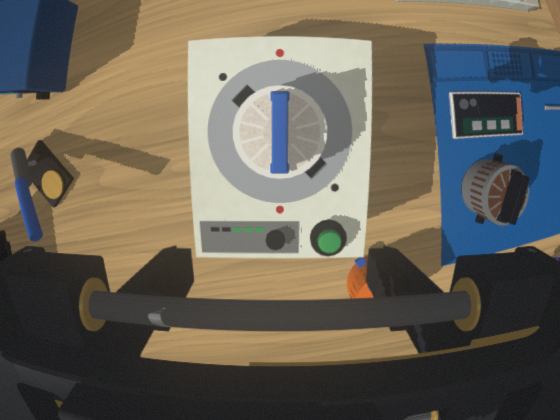

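The filter sits in the collar with its bar on the red-dot line, (280,53) to (280,209), and stands free. Next comes the button at (328,238), with the fingers shut.

```bash
python3 - <<'E'
from h import *
T=np.load("pics/l1.npy");print(onz("wrist",328.5,238.5,.118,T))
b=[.4735,.1647]
bot.grab();bot.move_pose([*b,.19],q(-.169));bot.sleep(.2);f0=get_state()["wrist_force"];print(get_state()["t"])
z=.155
while z>.128:
    bot.move_straight([*b,z],velocity=.04);s=get_state();f=(s["wrist_force"]-f0)[2];print(round(z,4),s["eef_pos"][2],round(f,2))
    if f>12: break
    z-=.002
bot.sleep(.2);bot.move_straight([*b,.22],velocity=.1);bot.sleep(.3);print(get_state()["t"])
u=np.array([np.cos(-.169),np.sin(-.169)]);p=np.array([.6023,.1997])-.06*u
bot.move_pose([*p,.34],q(-.169));snap("l2");print(get_state()["t"])
E
```

```text
[0.4763 0.1657 0.118 ]
27.525
0.155 0.15524838240896915 3.31
0.153 0.1531765845585974 3.97
0.151 0.1513832624795501 7.22
0.149 0.15108410417068482 24.31
30.6583
31.3417
```

The stop at TCP z 0.1511 (24 N) looks like full travel. To be sure it wasn't the housing rim, I press again in finer steps to find first contact.

```bash
python3 - <<'E'
from h import *
b=[.4745,.1650]
bot.move_pose([*b,.19],q(-.169));bot.move_straight([*b,.163],velocity=.1);bot.sleep(.2)
for z in np.arange(.162,.1495,-.001):
    bot.move_straight([*b,z],velocity=.03)
    f=[]
    for _ in range(3): bot.sleep(.03);f.append(get_state()["wrist_force"][2])
    print(round(z,4),round(get_state()["eef_pos"][2],5),round(np.mean(f),2))
    if np.mean(f)>14: break
T=toolT();im=optics.grab_frame("scene");cv2.imwrite("pics/s2.png",cv2.resize(im[130:250,310:470,::-1],None,fx=5,fy=5,interpolation=cv2.INTER_CUBIC))
bot.sleep(.2);bot.move_straight([*b,.24],velocity=.12);print(get_state()["t"])
E
```

```text
0.162 0.16206 -0.08
0.161 0.16098 -0.46
0.16 0.15999 0.11
0.159 0.15899 0.26
0.158 0.15801 0.06
0.157 0.15713 1.6
0.156 0.15608 1.71
0.155 0.15507 2.79
0.154 0.15407 2.95
0.153 0.15307 3.95
0.152 0.15205 4.52
0.151 0.15138 7.7
0.15 0.15123 16.71
38.375
```

View pics/s2.png

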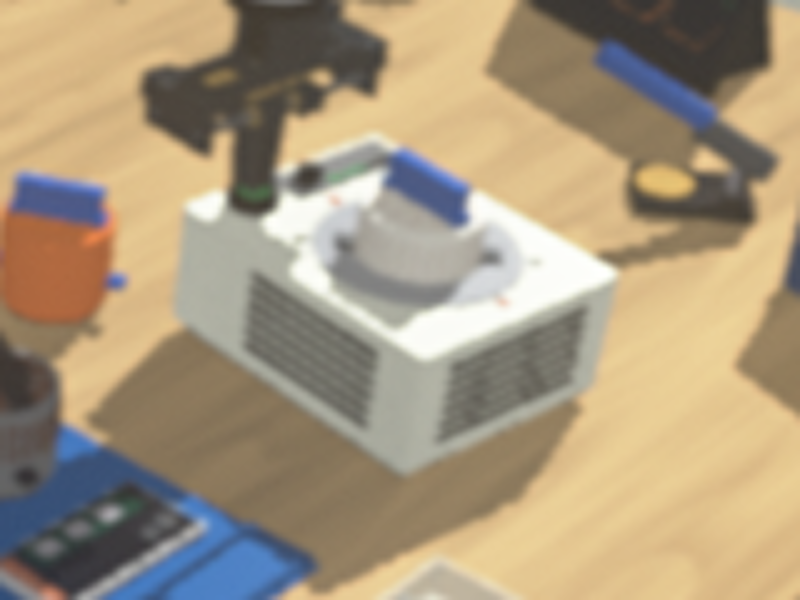

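First contact was at 0.1575 and the hard stop at 0.1512, about 6 mm of travel with roughly 5 N of spring, so the press is full. The crop shows the fingers on the button at (255,195) and the filter upright in the collar at (425,225). The arm has since pulled clear, so I hand in.

```bash
python3 -c "
from h import *
bot.sleep(.3);print(get_state()['wrist_force'],ticket.sign_off())"
```

```text
the job is handed in; nothing more can be done
[ 0.0163 -0.0241 -0.2777] None
```

The fresh filter is locked in the collar with its bar on the red-dot line, the start button was pressed fully down (about 6 mm) and released, and I handed the job in at about 39 s; sign-off returned no verdict.

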